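# Stack the second bulb tray on its divider and swing the hold-down bar into its catch

## Robot

A 7-joint arm with a two-finger parallel gripper is mounted at the origin on the work surface. World frame = base frame: x ahead of the robot, y to its left, z up, the work surface at z = 0. Lengths are in m, angles in rad, forces in N, time in s.
With the tool pointing down it reaches from about 0.4 to 0.875 m from the base axis. Payload 19.3 kg.
Tool frame: the origin (TCP) lies at the very end of the fingers, on their centre line; the grasp point (between the pads) lies 19 mm behind it; z points along the fingers, y is the line along which they close (so a half turn about z gives the same grasp; the last joint's range is limited). The gripper opens to 85 mm and grips with 20 to 120 N. Pads are 22 mm wide; open, the fingers measure 114 mm over their backs; the gripper's body (76 mm by 85 mm) begins 54 mm behind the grasp point. The pads swing forward as they close: fully open they stand 13 mm farther back than shut.
Start: joints at [-1.183, 0.521, -0.036, 1.599, 0.021, 1.021, -0.113], TCP at [0.276, 0.561, 0.231] pointing down, gripper open.
Joint ranges: [-2.91, 2.91], [-0.3, 2.13], [-1.5, 1.42], [0.17, 2.43], [-1.26, 4.41], [0.16, 1.93], [-2.52, 2.52]. Speed limits (rad/s): [1.89, 1.89, 2.39, 2.39, 3.01, 3.01, 3.01].

## Interface

Orientations are given as [roll, pitch, yaw] about the fixed x, y, z axes, in that order (R = Rz(yaw) Ry(pitch) Rx(roll)).
In Python, from workcell import monitor, optics, workorder gives the robot as it stands.
- The arm moves only by the tool apply_moves, never from a script. Its arguments are lists of equal length, an entry for each row: "linear": the shift along the tool's x, y, z each as a share of 0.1 m, from -1 to 1, a list of three; "delta_rot": the turn, a rotation vector about the tool's x, y, z each as a share of 120 degrees, from -1 to 1, a list of three. A call has exactly 5 rows; each row is the pose to reach, as a shift and turn from the pose commanded when the call began, along the tool's axes at that moment; what a row does not reach only later rows make up. A row lasts 1/12 s, in which the tool goes at most 41.7 mm and 7.16 degrees, less where a joint would pass 70% of its speed; a pose out of reach is approached as far as the arm can. A call with a number of a shift or a turn outside -1 to 1 is refused whole. A call with a gripper value outside its range is refused whole. "gripper" is the opening, from -1 (shut) to 1 (fully open), set as the call begins (left out, the last holds). The fingers move at their own pace and stop on an object; "force" is the grip in N (left out, the last holds). Time passes only in rows, so rows that repeat a pose let the fingers close, or fill a call up. It gives the time, the measured TCP pose, the force, the opening and the grip force at its end, in the units of the state.
- monitor.observe(): the state, without advancing time (a new reading comes with each control period).
- optics.grab_frame(name): name is "scene" or "side" or "wrist"; returns (picture, depth): 480x640x3 uint8, red, green, blue; 480x640 float32, m along the optical axis (not along the pixel's ray), 0 where there is no reading.
- optics.camera_info(name): a dict with "fx", "fy", "cx", "cy" (pixels), "D" ([k1, k2, p1, p2, k3] as OpenCV has them; the pictures are not rectified), "rvec" (rotation vector, rad) and "tvec" (3), from world to camera coordinates, as OpenCV has them; the wrist camera has in their place "T_tool_cam" (4x4, takes a point from camera to tool coordinates, whose origin is the TCP and whose axes are the flange's). Camera axes: x right, y down, z forward; pixel columns grow to the right and rows downward; lengths in m; the calibration is good to about 2 mm. A picture is of the moment at which its call begins: read the wrist's pose just before it. camera_info takes no time and is no camera call.
- workorder.job_done(): hands the job in; it is judged then, once.
The state is a dict: "clock": time; "qpos": joint angles; "qd": joint speeds; "joint_efforts": joint torques, N m; "position": TCP position; "tool_rot": TCP orientation; "force": force on the tool from outside, world axes, zero at the start; "moment": the same for the moment, N m; "grip_width": finger opening in m; "finger_force": force on a finger pad.
Only numpy, scipy, OpenCV 4.12 (cv2) and the standard library are available. Lean on these libraries where they do the work, as an engineer would, in place of code of your own. Each camera call takes 0.05 s, during which the arm holds its last target. There are 200 camera calls.

## Task

Put the tulip bulbs away: lay the loose plywood divider squarely on top of the tray fixed in the rack, then stack the loose bulb tray squarely on the divider, setting each down between the two posts rather than dropping it. Then swing the rack's steel hold-down bar over the stack until it rests fully home in its catch. Leave the pot, trowel and pliers where they are.

Things in the scene. Friction and masses are not known exactly. Their poses are not given: they have to be found in the camera images.
- rack: Fixed bulb rack: plywood base 120 x 300 x 10 mm, long side along its own y; origin at the centre of its underside, z up. A wooden post 24 mm thick stands at each end, inner faces at y = +102 and -102 mm, tops 106 mm high; +y post: pivot of the bar, -y post: its catch. Between them a black bottom tray is fixed. A spring clip, 36 mm high, sits at x -29 to -58, y -60 mm.
- seat (a point): Centre of the fixed bottom tray's rim, 52 mm above the ledge, straight above the rack's origin: here the middle of the divider's underside belongs. The bottom tray holds bulbs and is 190 mm long (rack's y) and 56 mm wide (rack's x). Axes as the rack's.
- catch (a point): Middle of the catch's mouth, on the -y post (rack y = -114 mm), 110 mm above the ledge: a small steel C, open to the rack's +x, closed on -x, its roof up to 122 mm above the ledge. The bar's tip rests in it when closed. Axes as the rack's.
- pivot (a point): Point on the vertical pivot axis of the hold-down bar at the height of the bar's upper face (112 mm above the ledge), at y = +114 mm of the rack.
- bar (a joint): Angle of the flat level steel hold-down bar (244 mm from pivot to tip, 18 wide, 5 thick, underside 107 mm above the ledge) about its vertical pivot. 0: closed, along the rack's -y, tip in the catch, at the stop. Grows counter-clockwise from above as it opens to the rack's +x (1.57: straight out); limit 1.8. Stiff: stays where left, about 3 N at the stud moves it.
- stud (a point): Centre of the top of the bar's upright round steel stud (18 mm diameter, 36 mm high above the bar, top 148 mm above the ledge), 114 mm from the pivot along the bar; push it to swing the bar. The stud is over the middle of the stack when closed.
- divider: Loose plywood divider sheet 190 x 56 x 8 mm with five dark vent spots, lying flat, long side along its own x. Origin: centre of its underside. About 60 g.
- tray: Loose slim black plastic tray holding five bulbs (all below the rim), 190 x 56 x 42 mm high, walls 4 mm, long side along its own x. Origin: centre of its underside. About 250 g. Stacked on the divider its underside is 60 mm and its rim 102 mm above the ledge, 5 mm under the bar.
- pot: Bystander: open terracotta pot, 92 mm across, 85 mm high, upright; origin at the centre of its underside.
- trowel: Bystander: trowel with wooden handle, 325 mm long along its x, 70 mm wide, lying flat; blade to +x; origin about the middle, at its underside.
- pliers: Bystander: combination pliers, 155 mm long along x, jaws to +x, lying flat; origin at the joint, at the underside.

How it is judged:
On the way, in this order (a step that is already met when the one before it is completed fails the run):
1. the divider lies squarely on the bottom tray, let go (horizontal distance between divider and seat below 0.012 m and z of divider in the frame of seat between -0.004 and 0.004 m and angle between the x axis of divider and the y axis of rack, either way round below 0.12 rad and angle between divider's own z axis and vertical below 0.06 rad and contact force between the fingers and divider below 0.1 N and linear speed of divider below 0.03 m/s), for 0.2 s.
2. the loose tray stands squarely on the divider, let go (all of step 1 and horizontal distance between tray and seat below 0.012 m and z of tray in the frame of seat between 0.004 and 0.012 m and angle between the x axis of tray and the y axis of rack, either way round below 0.12 rad and angle between tray's own z axis and vertical below 0.06 rad and contact force between the fingers and tray below 0.1 N and linear speed of tray below 0.03 m/s), for 0.2 s.
3. the bar is swung home in its catch (value of joint bar below 0.05 rad), for 0.2 s.
At the end, for the whole second after the job is handed in: Divider flat on the bottom tray and loose tray flat on the divider, each centred on the rack within 12 mm, in line with it within 0.12 rad, at its proper height within 4 mm, released and still; bar within 0.05 rad of fully closed and at rest (all of step 2 and value of joint bar below 0.05 rad and velocity of joint bar between -0.05 and 0.05 rad/s); the robot touches nothing.
It fails at once if the divider is let go more than 15 mm above its place (horizontal distance between divider and seat below 0.06 m and z of divider in the frame of seat above 0.015 m and contact force between the fingers and divider below 0.02 N).
It fails at once if the loose tray is let go more than 15 mm above its place (horizontal distance between tray and seat below 0.06 m and z of tray in the frame of seat above 0.023 m and contact force between the fingers and tray below 0.02 N).
It fails at once if the pot is moved more than 30 mm (distance of pot from where it was at the start of the episode above 0.03 m).
It fails at once if the trowel is moved more than 30 mm (distance of trowel from where it was at the start of the episode above 0.03 m).
It fails at once if the pliers is moved more than 30 mm (distance of pliers from where it was at the start of the episode above 0.03 m).
It also fails if it takes over 72 s, if anything falls off the work surface, if the arm or the gripper's body presses on something with over 40 N, if the wrist force passes 120 N, or if a joint passes its speed limit or range.

## Working session

There is one attempt and no reset: what is moved stays moved. The work goes in short steps, Python scripts to look and compute and a tool call to move; the robot and the scene stay as the last step left them, time stands still between calls to the robot, and variables do not carry over. Pictures are saved under pics/ and viewed, at most 10 in all, crops included, and the job is handed in when it is done.

Besides the shell and the picture viewer there is one more tool, called in YAML: its name, and indented under it one key for each argument. apply_moves: Moves the arm, as the interface text tells. Its arguments: {"type":"object","properties":{"linear":{"type":"array"},"delta_rot":{"type":"array"},"gripper":{"type":"number"},"force":{"type":"number"}},"required":["linear","delta_rot"]}

```bash
mkdir -p pics; ls; python3 - <<'E'
from workcell import monitor, optics
import cv2,numpy as np
s=monitor.observe();print(s)
for n in ("scene","side"):
    im,d=optics.grab_frame(n); cv2.imwrite(f"pics/{n}0.png",im[:,:,::-1]); np.savez(f"{n}0.npz",im=im,d=d)
    print(n,optics.camera_info(n), (d>0).mean())
print(optics.camera_info("wrist"))
E
```

```text
pics
{'clock': 0.0, 'qpos': array([-1.18320967,  0.52202965, -0.03636217,  1.59999132,  0.02123576,
        1.02111271, -0.11279704]), 'qd': array([-2.51959682e-05, -1.52465333e-04, -3.20369753e-04, -4.03897880e-04,
        8.89422877e-04,  8.57089236e-04,  3.18104088e-04]), 'joint_efforts': array([ 1.23924507e-03, -9.27116132e+01,  1.98057085e+00, -3.69934630e+01,
        1.78530364e-02,  8.15869396e-03,  5.41241718e-06]), 'position': array([0.27610245, 0.56033161, 0.23072159]), 'tool_rot': array([-3.14044181e+00,  9.58222825e-05,  2.68384758e+00]), 'force': array([ 0.63894154,  0.01192496, -0.23832916]), 'moment': array([0.03687373, 0.01849514, 0.01660827]), 'finger_force': 0.0, 'grip_width': 0.08558766014947074}
scene {'fx': 489.6002655470303, 'fy': 489.6002655470303, 'cx': 325.2900734639646, 'cy': 237.1251370693859, 'D': array([-0.04392165,  0.        ,  0.        ,  0.        ,  0.        ]), 'rvec': array([ 1.32497603,  1.96099593, -1.086374  ]), 'tvec': array([ 0.2431096 , -0.1990143 ,  1.62112798])} 0.9730826822916666
side {'fx': 539.5428185086464, 'fy': 539.5428185086464, 'cx': 316.22613673996324, 'cy': 237.41924020620712, 'D': array([-0.14175694,  0.        ,  0.        ,  0.        ,  0.        ]), 'rvec': array([ 2.37280307, -0.0800724 ,  0.04153246]), 'tvec': array([-0.57864973,  0.09304144,  1.19168794])} 0.9959993489583333
{'fx': 413.4905576209113, 'fy': 413.4905576209113, 'cx': 322.8277651187929, 'cy': 245.24813528089592, 'D': array([-0.09243994,  0.        ,  0.        ,  0.        ,  0.        ]), 'T_tool_cam': array([[-5.20720606e-04, -9.65087849e-01, -2.61925890e-01,
         6.51477982e-02],
       [ 9.99999357e-01, -7.66282080e-04,  8.35386121e-04,
         5.01770567e-04],
       [-1.00693011e-03, -2.61925287e-01,  9.65087628e-01,
        -1.42094084e-01],
       [ 0.00000000e+00,  0.00000000e+00,  0.00000000e+00,
         1.00000000e+00]])}
```

View pics/scene0.png

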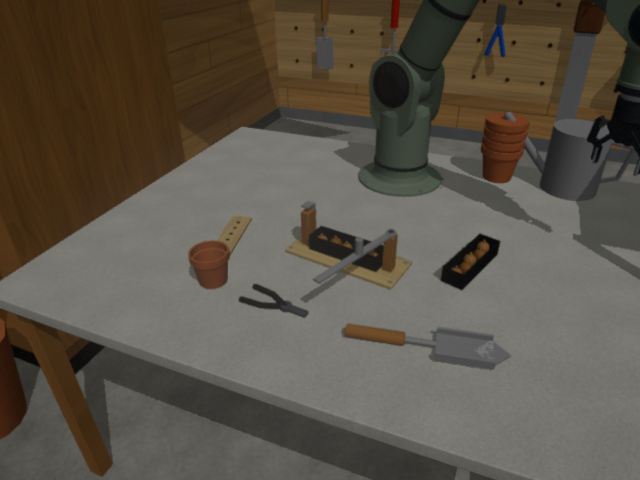

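View pics/side0.png

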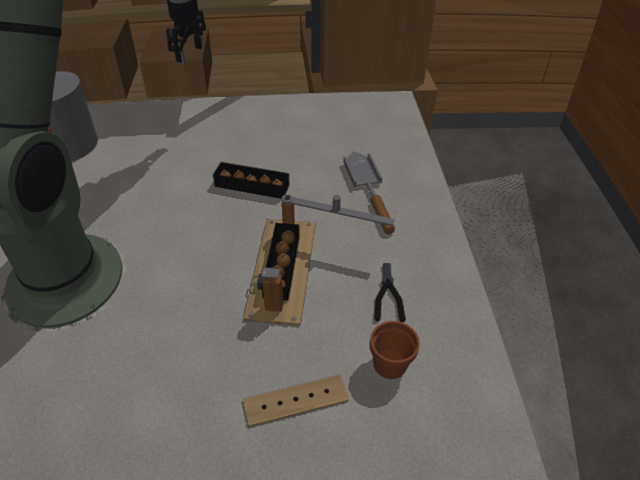

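The scene view shows the rack around (350,250) with the bar swung out, tray at (470,262), divider behind the pot at (235,235), pliers (275,300), trowel (430,340). In the side view the rack is at (280,270), tray at (250,180), divider at (295,400), and bar from (287,200) to (393,222).

```bash
cat > h.py <<'E'
import numpy as np, cv2
from workcell import optics
def cloud(n,d):
    c=optics.camera_info(n); K=np.array([[c['fx'],0,c['cx']],[0,c['fy'],c['cy']],[0,0,1]])
    v,u=np.mgrid[0:480,0:640]; p=np.stack([u,v],-1).reshape(-1,1,2).astype(np.float32)
    q=cv2.undistortPoints(p,K,c['D']).reshape(480,640,2)
    P=np.dstack([q*d[...,None],d]); R=cv2.Rodrigues(c['rvec'])[0]
    return (P-c['tvec'])@R      # R^T (P-t)
def rect(pts):
    (c,wh,a)=cv2.minAreaRect((pts[:,:2]*1000).astype(np.float32)); b=cv2.boxPoints((c,wh,a))
    e=[b[1]-b[0],b[2]-b[1]]; l=max(e,key=np.linalg.norm)
    return np.round(c,1),np.round(sorted(wh),1),round(float(np.arctan2(l[1],l[0])),4)
E
python3 - <<'E'
from h import *
for n in ("side","scene"):
    z=np.load(n+"0.npz"); W=cloud(n,z['d']); im=z['im'].astype(int)
    hsv=cv2.cvtColor(z['im'],cv2.COLOR_RGB2HSV)
    table=(W[...,0]>.35)&(W[...,0]<.95)&(abs(W[...,1])<.5)
    t=W[table&(abs(W[...,2])<.02)]; print(n,"table z median",np.median(t[:,2]))
    m=(table&(W[...,2]>.005)&(W[...,2]<.3)&(z['d']>0)).astype(np.uint8)
    k,l,st,ce=cv2.connectedComponentsWithStats(m)
    for i in range(1,k):
        if st[i,4]<60: continue
        P=W[l==i]; print(i,st[i],'z',np.round(np.percentile(P[:,2],[5,50,95,99]),3),rect(P),hsv[l==i].mean(0).round())
    np.save(n+"W.npy",W)
E
```

```text
side table z median 0.00033606007686920827
43 [ 220  151  175  174 9657] z [0.008 0.021 0.113 0.125] (array([591.5, 118.6]), array([422.8, 533. ]), -1.4139) [58. 74. 75.]
148 [ 369  263   51  116 2851] z [0.008 0.042 0.085 0.087] (array([ 724.8, -158.5]), array([ 91.9, 306.9]), 1.3856) [ 24. 120.  64.]
208 [ 243  375  106   52 2714] z [0.006 0.008 0.011 0.012] (array([ 517.8, -328.2]), array([ 58.3, 189.6]), 0.2106) [ 18. 100. 121.]
scene table z median 0.00014368007858376616
1 [ 285  201  127   88 4842] z [0.008 0.038 0.114 0.141] (array([592.3, -12.6]), array([301.2, 302. ]), -0.171) [24. 71. 81.]
2 [ 188  216   64   72 2102] z [0.006 0.048 0.084 0.085] (array([ 591.5, -303.1]), array([ 91.8, 345.1]), 0.3559) [ 13. 132.  98.]
4 [ 440  237   61   52 1536] z [0.009 0.029 0.042 0.044] (array([432.9, 293.5]), array([ 58.8, 194.4]), -0.3333) [48. 73. 36.]
11 [239 284  70  33 651] z [0.006 0.011 0.014 0.015] (array([733.2, -81.1]), array([ 65.9, 157.5]), 1.473) [41. 16. 48.]
15 [ 345  323  166   47 3311] z [0.011 0.016 0.028 0.029] (array([737.5, 250.9]), array([ 81.4, 321.6]), -1.4302) [75. 40. 93.]
```

```bash
cat > m.py <<'E'
from h import *
import sys
for n in ("side","scene"):
    W=np.load(n+"W.npy"); z=np.load(n+"0.npz")
    X,Y,Z=W[...,0],W[...,1],W[...,2]
    def rep(tag,m,minpx=15):
        k,l,st,_=cv2.connectedComponentsWithStats(m.astype(np.uint8))
        for i in range(1,k):
            if st[i,4]>=minpx:
                P=W[l==i]; print(n,tag,st[i,4],np.round(np.median(P,0)*1000,1),rect(P),'zmax',P[:,2].max().round(4))
    rep('tray',(X>.25)&(X<.56)&(Y>.18)&(Y<.42)&(Z>.004)&(Z<.06),100)
    rep('trayrim',(X>.25)&(X<.56)&(Y>.18)&(Y<.42)&(Z>.036)&(Z<.05),60)
    reg=(X>.4)&(X<.8)&(Y>-.22)&(Y<.2)
    rep('base',reg&(Z>.005)&(Z<.0135),200)
    rep('btrim',reg&(Z>.047)&(Z<.056),20)
    rep('top',reg&(Z>.1)&(Z<.118))
    rep('stud/catch',reg&(Z>.1175))
    rep('pot',(X>.62)&(X<.85)&(Y<-.12)&(Z>.078),30)
E
python3 m.py
```

```text
side tray 1868 [430.7 286.1  29.6] (array([429.3, 290.6]), array([ 66.3, 194.1]), -0.3244) zmax 0.0475
side trayrim 477 [425.5 291.1  40.6] (array([429.4, 291.5]), array([ 64.6, 193.4]), -0.3309) zmax 0.0475
side base 554 [465.   63.9   9.9] (array([471.3,  63.1]), array([ 39.9, 188. ]), 1.3705) zmax 0.0135
side base 2397 [528.2 -84.7   9.5] (array([502.1,  -2.3]), array([121.2, 303.7]), 1.3985) zmax 0.0135
side base 490 [733.7 -97.8  11. ] (array([732. , -84.9]), array([ 67.7, 159.5]), 1.4461) zmax 0.0135
side btrim 332 [517.   29.8  51.3] (array([503.3,   2.3]), array([ 56.7, 202.4]), 1.4033) zmax 0.0557
side btrim 43 [ 482.8 -125.6   50.6] (array([ 481.6, -125.4]), array([ 6.6, 35.3]), -0.157) zmax 0.0551
side top 833 [625.1  66.1 111.6] (array([628.9,  69.3]), array([ 30.5, 255.6]), -0.3543) zmax 0.118
side top 132 [ 482.7 -121.7  104.9] (array([ 483.2, -115.5]), array([24.9, 35.6]), -0.1772) zmax 0.1177
side stud/catch 116 [627.4  63.4 139.1] (array([628.2,  66.3]), array([16.3, 17.3]), 1.5492) zmax 0.1509
side stud/catch 162 [ 482.6 -115.3  121.7] (array([ 482.1, -113.9]), arra
[... 680 characters left out ...]
3.6  50.5] (array([497.4, -44.2]), array([ 62., 161.]), 1.415) zmax 0.0559
scene btrim 104 [535.5  92.3  50.4] (array([526. ,  96.8]), array([57.2, 58.4]), -0.3629) zmax 0.0559
scene top 93 [ 486.7 -105.4  104. ] (array([ 483.8, -109.7]), array([25.7, 38.9]), -0.2144) zmax 0.118
scene top 738 [645.2  67.3 111.1] (array([631.9,  73.6]), array([ 29.2, 258.7]), -0.3588) zmax 0.1179
scene stud/catch 72 [ 484.6 -109.2  121.1] (array([ 483., -111.]), array([23.1, 37.9]), -0.2119) zmax 0.1244
scene stud/catch 123 [635.1  73.7 137.2] (array([630.8,  72.7]), array([17. , 17.4]), -0.0403) zmax 0.1482
scene pot 300 [ 710.3 -257.8   82.7] (array([ 708.1, -260.2]), array([90.9, 95.3]), 0.487) zmax 0.0871
```

```bash
cat > plan.py <<'E'
import sys, json, numpy as np
from scipy.spatial.transform import Rotation as Ro
from workcell import monitor
# usage: plan.py "x,y,z,yaw" ... (mm, rad) ; tool straight down; each waypoint split into calls
s=monitor.observe(); p=s['position']; R=Ro.from_euler('xyz',s['tool_rot'])
print('t',s['clock'],'p',np.round(p*1000,1),'rpy',np.round(s['tool_rot'],4),'w',round(s['grip_width'],4),'F',np.round(s['force'],1))
for w in sys.argv[1:]:
    x,y,z,yaw=map(float,w.split(',')); P1=np.array([x,y,z])/1000; R1=Ro.from_euler('xyz',[np.pi,0,yaw])
    rv=(R1*R.inv()).as_rotvec(); n=int(max(np.ceil(np.linalg.norm(P1-p)/.1),np.ceil(np.linalg.norm(rv)/.59),1)); p0,R0=p,R
    for i in range(1,n+1):
        q=p0+(P1-p0)*i/n; Q=Ro.from_rotvec(rv*i/n)*R0
        print(w if i==n else ' ','lin',np.round(R.inv().apply(q-p)/.1,3),'rot',np.round((R.inv()*Q).as_rotvec()/np.radians(120),3)); p,R=q,Q
E
python3 plan.py 430,290,230,2.2 520,0,230,1.2 518,-328,180,.211
```

```text
t 0.1 p [276.1 560.4 230.8] rpy [-3.1406e+00  1.0000e-04  2.6838e+00] w 0.0856 F [-1.  -0.2 -0.3]
  lin [-0.644 -0.436  0.002] rot [-0.     0.     0.058]
  lin [-0.692 -0.356  0.002] rot [-0.     0.     0.058]
  lin [-0.73  -0.269  0.002] rot [-0.     0.     0.058]
430,290,230,2.2 lin [-0.757 -0.179  0.002] rot [-0.     0.     0.058]
  lin [-0.719 -0.245 -0.   ] rot [ 0.    -0.     0.119]
  lin [-0.757 -0.059 -0.   ] rot [ 0.    -0.     0.119]
  lin [-0.748  0.13   0.   ] rot [ 0.    -0.     0.119]
520,0,230,1.2 lin [-0.693  0.311  0.   ] rot [ 0.    -0.     0.119]
  lin [-0.766  0.292  0.125] rot [-0.    -0.     0.118]
  lin [-0.671  0.471  0.125] rot [ 0.    -0.     0.118]
  lin [-0.536  0.621  0.125] rot [ 0.    -0.     0.118]
518,-328,180,.211 lin [-0.367  0.733  0.125] rot [ 0.    -0.     0.118]
```

apply_moves:
  linear:
    - [-0.13,-0.09,0]
    - [-0.26,-0.17,0]
    - [-0.39,-0.26,0]
    - [-0.52,-0.35,0]
    - [-0.65,-0.44,0]
  delta_rot:
    - [0,0,0.012]
    - [0,0,0.024]
    - [0,0,0.036]
    - [0,0,0.047]
    - [0,0,0.058]

```text
clock: 0.52
position: [0.3162, 0.4906, 0.2314]
tool_rot: [-3.142, 0.0, 2.559]
force: [0.2, -0.9, 0.0]
grip_width: 0.0854
finger_force: 0.0
```

apply_moves:
  linear:
    - [-0.14,-0.07,0]
    - [-0.28,-0.14,0]
    - [-0.42,-0.21,0]
    - [-0.56,-0.28,0]
    - [-0.69,-0.36,0]
  delta_rot:
    - [0,0,0.012]
    - [0,0,0.024]
    - [0,0,0.036]
    - [0,0,0.047]
    - [0,0,0.058]

```text
clock: 0.93
position: [0.3541, 0.4231, 0.2313]
tool_rot: [3.142, 0.0, 2.438]
force: [-0.0, 0.0, 0.2]
grip_width: 0.0856
finger_force: 0.0
```

apply_moves:
  linear:
    - [-0.15,-0.05,0]
    - [-0.29,-0.11,0]
    - [-0.44,-0.16,0]
    - [-0.58,-0.21,0]
    - [-0.73,-0.27,0]
  delta_rot:
    - [0,0,0.012]
    - [0,0,0.024]
    - [0,0,0.036]
    - [0,0,0.047]
    - [0,0,0.058]

```text
clock: 1.35
position: [0.3922, 0.3557, 0.2313]
tool_rot: [3.142, -0.0, 2.317]
force: [-0.0, 0.7, 0.4]
grip_width: 0.0854
finger_force: 0.0
```

apply_moves:
  linear:
    - [-0.15,-0.04,0]
    - [-0.3,-0.07,0]
    - [-0.45,-0.11,0]
    - [-0.61,-0.14,0]
    - [-0.76,-0.18,0]
  delta_rot:
    - [0,0,0.012]
    - [0,0,0.024]
    - [0,0,0.036]
    - [0,0,0.047]
    - [0,0,0.058]

```text
clock: 1.77
position: [0.431, 0.2874, 0.2313]
tool_rot: [3.142, 0.0, 2.195]
force: [0.5, 0.1, -0.0]
grip_width: 0.0851
finger_force: 0.0
```

apply_moves:
  linear:
    - [-0.14,-0.05,0]
    - [-0.29,-0.1,0]
    - [-0.43,-0.15,0]
    - [-0.58,-0.2,0]
    - [-0.72,-0.25,0]
  delta_rot:
    - [0,0,0.024]
    - [0,0,0.048]
    - [0,0,0.072]
    - [0,0,0.096]
    - [0,0,0.119]

```text
clock: 2.18
position: [0.4524, 0.2144, 0.2313]
tool_rot: [3.142, 0.0, 1.943]
force: [1.1, 0.0, -0.4]
grip_width: 0.0856
finger_force: 0.0
```

apply_moves:
  linear:
    - [-0.15,-0.01,0]
    - [-0.3,-0.02,0]
    - [-0.45,-0.04,0]
    - [-0.6,-0.05,0]
    - [-0.76,-0.06,0]
  delta_rot:
    - [0,0,0.024]
    - [0,0,0.048]
    - [0,0,0.072]
    - [0,0,0.096]
    - [0,0,0.119]

```text
clock: 2.6
position: [0.4749, 0.1417, 0.2313]
tool_rot: [-3.142, -0.0, 1.695]
force: [-0.1, -0.2, 0.7]
grip_width: 0.0855
finger_force: 0.0
```

apply_moves:
  linear:
    - [-0.15,0.03,0]
    - [-0.3,0.05,0]
    - [-0.45,0.08,0]
    - [-0.6,0.1,0]
    - [-0.75,0.13,0]
  delta_rot:
    - [0,0,0.024]
    - [0,0,0.048]
    - [0,0,0.072]
    - [0,0,0.096]
    - [0,0,0.119]

```text
clock: 3.02
position: [0.4973, 0.0688, 0.2313]
tool_rot: [-3.141, 0.0, 1.445]
force: [0.8, 0.6, -0.0]
grip_width: 0.0854
finger_force: 0.0
```

apply_moves:
  linear:
    - [-0.14,0.06,0]
    - [-0.28,0.12,0]
    - [-0.42,0.19,0]
    - [-0.56,0.25,0]
    - [-0.69,0.31,0]
  delta_rot:
    - [0,0,0.024]
    - [0,0,0.048]
    - [0,0,0.072]
    - [0,0,0.096]
    - [0,0,0.119]

```text
clock: 3.43
position: [0.5199, -0.0035, 0.2313]
tool_rot: [3.141, 0.0, 1.196]
force: [-0.5, 0.3, -0.4]
grip_width: 0.0851
finger_force: 0.0
```

```bash
python3 plan.py 518,-328,180,.211
```

```text
t 3.4333 p [519.9  -3.5 231.3] rpy [3.1415e+00 2.0000e-04 1.1957e+00] w 0.0851 F [-0.5  0.3 -0.4]
  lin [-0.756  0.293  0.128] rot [0.    0.    0.118]
  lin [-0.662  0.468  0.128] rot [0.    0.    0.118]
  lin [-0.528  0.615  0.128] rot [0.    0.    0.118]
518,-328,180,.211 lin [-0.362  0.726  0.128] rot [0.    0.    0.118]
```

apply_moves:
  linear:
    - [-0.15,0.06,0.03]
    - [-0.3,0.12,0.05]
    - [-0.45,0.18,0.08]
    - [-0.6,0.24,0.1]
    - [-0.76,0.29,0.13]
  delta_rot:
    - [0,0,0.024]
    - [0,0,0.048]
    - [0,0,0.072]
    - [0,0,0.096]
    - [0,0,0.118]

```text
clock: 3.85
position: [0.519, -0.0848, 0.2181]
tool_rot: [3.142, -0.0, 0.949]
force: [0.0, -0.1, 0.1]
grip_width: 0.0852
finger_force: 0.0
```

apply_moves:
  linear:
    - [-0.13,0.09,0.03]
    - [-0.26,0.19,0.05]
    - [-0.4,0.28,0.08]
    - [-0.53,0.37,0.1]
    - [-0.66,0.47,0.13]
  delta_rot:
    - [0,0,0.024]
    - [0,0,0.048]
    - [0,0,0.072]
    - [0,0,0.096]
    - [0,0,0.118]

```text
clock: 4.27
position: [0.5191, -0.1659, 0.2052]
tool_rot: [3.142, -0.0, 0.701]
force: [-0.0, 0.4, -0.1]
grip_width: 0.0854
finger_force: 0.0
```

apply_moves:
  linear:
    - [-0.11,0.12,0.03]
    - [-0.21,0.25,0.05]
    - [-0.32,0.37,0.08]
    - [-0.42,0.49,0.1]
    - [-0.53,0.615,0.13]
  delta_rot:
    - [0,0,0.024]
    - [0,0,0.048]
    - [0,0,0.072]
    - [0,0,0.096]
    - [0,0,0.118]

```text
clock: 4.68
position: [0.5188, -0.2469, 0.1922]
tool_rot: [3.142, -0.0, 0.455]
force: [0.1, -0.7, 0.1]
grip_width: 0.0852
finger_force: 0.0
```

apply_moves:
  linear:
    - [-0.07,0.15,0.03]
    - [-0.14,0.29,0.05]
    - [-0.22,0.44,0.08]
    - [-0.29,0.58,0.1]
    - [-0.36,0.726,0.13]
  delta_rot:
    - [0,0,0.024]
    - [0,0,0.048]
    - [0,0,0.072]
    - [0,0,0.096]
    - [0,0,0.118]

```text
clock: 5.1
position: [0.5186, -0.328, 0.1792]
tool_rot: [3.142, -0.0, 0.207]
force: [-0.6, 0.9, 0.2]
grip_width: 0.0854
finger_force: 0.0
```

```bash
cat >> h.py <<'E'
def wcloud():
    from workcell import monitor
    from scipy.spatial.transform import Rotation as Ro
    s=monitor.observe(); im,d=optics.grab_frame("wrist"); c=optics.camera_info("wrist")
    K=np.array([[c['fx'],0,c['cx']],[0,c['fy'],c['cy']],[0,0,1]])
    v,u=np.mgrid[0:480,0:640]; q=cv2.undistortPoints(np.stack([u,v],-1).reshape(-1,1,2).astype(np.float32),K,c['D']).reshape(480,640,2)
    T=c['T_tool_cam']; P=np.dstack([q*d[...,None],d])@T[:3,:3].T+T[:3,3]
    W=P@Ro.from_euler('xyz',s['tool_rot']).as_matrix().T+s['position']; W[d==0]=np.nan
    return im,W
def comps(W,m,minpx=200):
    k,l,st,_=cv2.connectedComponentsWithStats(m.astype(np.uint8))
    for i in range(1,k):
        if st[i,4]>=minpx:
            P=W[l==i]; print(st[i],'z',np.round(np.median(P[:,2])*1000,1),rect(P))
E
python3 - <<'E'
from h import *
im,W=wcloud(); cv2.imwrite('pics/w1.png',im[:,:,::-1])
print('table',np.nanmedian(W[...,2]))
near=(abs(W[...,0]-.518)<.16)&(abs(W[...,1]+.328)<.16)
comps(W,near&(W[...,2]>.0045)&(W[...,2]<.016))
E
python3 plan.py 518,-328,180,.211
```

```text
table -0.00013022574812927845
[  283    95    77   238 17108] z 7.5 (array([ 519.1, -327. ]), array([ 56.4, 189.3]), 0.2115)
t 5.15 p [ 517.9 -331.   178.8] rpy [3.140e+00 9.000e-04 2.017e-01] w 0.0853 F [-4.7 -1.  -1.5]
518,-328,180,.211 lin [ 0.007 -0.029 -0.012] rot [ 0.001  0.    -0.004]
```

```bash
python3 - <<'E'
from h import *
from workcell import monitor
p=monitor.observe()['position']; im,W=wcloud()
m=(W[...,2]>.1); P=W[m]; print(m.sum(), np.round((p[2]-P[:,2])*1000,1)[::max(1,m.sum()//15)] if m.sum() else '')
print('deepest tool z mm',np.round(np.percentile((p[2]-P[:,2])*1000,[90,99,100]),1) if m.sum() else None)
near=(abs(W[...,0]-.518)<.16)&(abs(W[...,1]+.328)<.16)
comps(W,near&(W[...,2]>.0045)&(W[...,2]<.016))
E
python3 plan.py 519,-327,60,.211 519,-327,6,.211
```

```text
59491 [-16.5 -38.3 -26.4 -55.7 -73.4 -75.7 -79.1 -74.1 -84.4 -76.7 -87.1 -81.5
 -67.8 -91.2 -93.2 -85.6]
deepest tool z mm [-40.1 -17.9 -11.6]
[  278    92    78   240 17216] z 7.5 (array([ 519.3, -326.9]), array([ 56.4, 189.7]), 0.2117)
t 5.2 p [ 517.9 -329.6  178.9] rpy [3.1405e+00 1.1000e-03 2.0570e-01] w 0.0857 F [-0.3  0.4  0.5]
  lin [ 0.009 -0.012  0.594] rot [ 0.     0.    -0.001]
519,-327,60,.211 lin [ 0.008 -0.012  0.594] rot [ 0.     0.    -0.001]
519,-327,6,.211 lin [-0.   -0.    0.54] rot [ 0. -0. -0.]
```

View pics/w1.png

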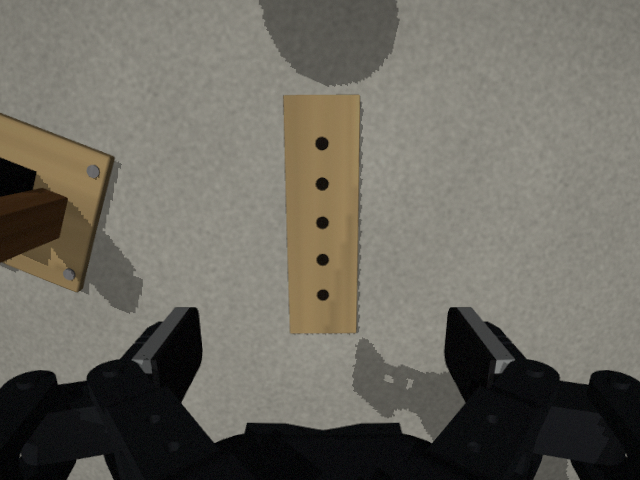

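The wrist view shows the divider (cols 285–360, rows 95–332) centred between the open fingers; fingertips sit 12 mm behind the TCP when open.

apply_moves:
  linear:
    - [0,0,0.12]
    - [0,0,0.24]
    - [0.01,-0.01,0.36]
    - [0.01,-0.01,0.48]
    - [0.01,-0.01,0.6]
  delta_rot:
    - [0,0,0]
    - [0,0,-0.001]
    - [0,0,-0.002]
    - [0,0,-0.003]
    - [0,0,-0.003]
  gripper: 0.6

```text
clock: 5.62
position: [0.5195, -0.3245, 0.1177]
tool_rot: [-3.141, 0.0, 0.22]
force: [0.2, 0.5, -0.3]
grip_width: 0.0684
finger_force: 0.0
```

apply_moves:
  linear:
    - [0,0,0.12]
    - [0,0,0.24]
    - [0,0,0.36]
    - [0,0,0.48]
    - [0,0,0.6]
  delta_rot:
    - [0,0,0]
    - [0,0,0]
    - [0,0,0]
    - [0,0,0]
    - [0,0,0]

```text
clock: 6.03
position: [0.5195, -0.3253, 0.0581]
tool_rot: [3.142, 0.0, 0.219]
force: [0.1, -0.5, 0.6]
grip_width: 0.0684
finger_force: 0.0
```

```bash
python3 - <<'E'
from h import *
from workcell import monitor
optics.grab_frame("wrist");optics.grab_frame("wrist")
p=monitor.observe()['position']; im,W=wcloud()
m=(W[...,2]>.03)&(W[...,2]<.12); P=W[m]; print('tool z mm',np.round(np.percentile((p[2]-P[:,2])*1000,[95,99,99.9,100]),1))
E
python3 plan.py 519,-327,20,.211
```

```text
tool z mm [-16.2  -9.7  -7.   -6. ]
t 6.1833 p [ 519.1 -325.2   58.4] rpy [-3.1408e+00  1.2000e-03  2.1850e-01] w 0.0687 F [-1.3 -0.8  0.6]
519,-327,20,.211 lin [-0.004  0.018  0.384] rot [-0.     0.001  0.004]
```

apply_moves:
  linear:
    - [0,0.01,0.18]
    - [0,0.02,0.36]
    - [0,0.02,0.5]
    - [0,0.02,0.6]
    - [0,0.02,0.6]
  delta_rot:
    - [0,0,0.002]
    - [0,0,0.004]
    - [0,0,0.004]
    - [0,0,0.004]
    - [0,0,0.004]

```text
clock: 6.6
position: [0.5193, -0.3268, -0.0022]
tool_rot: [-3.14, 0.002, 0.21]
force: [-0.8, 0.9, 0.2]
grip_width: 0.0684
finger_force: 0.0
```

apply_moves:
  linear:
    - [0,0,0]
    - [0,0,0]
    - [0,0,0]
    - [0,0,0]
    - [0,0,0]
  delta_rot:
    - [0,0,0]
    - [0,0,0]
    - [0,0,0]
    - [0,0,0]
    - [0,0,0]
  gripper: -0.2
  force: 35

```text
clock: 7.02
position: [0.5204, -0.3274, -0.0]
tool_rot: [3.141, -0.001, 0.21]
force: [-0.1, 0.6, 6.0]
grip_width: 0.0544
finger_force: 37.6
```

apply_moves:
  linear:
    - [0,0,0]
    - [0,0,0]
    - [0,0,-0.02]
    - [0,0,-0.05]
    - [0,0,-0.1]
  delta_rot:
    - [0,0,0]
    - [0,0,0]
    - [0,0,0]
    - [0,0,0]
    - [0,0,0]

```text
clock: 7.43
position: [0.5198, -0.3271, 0.0094]
tool_rot: [-3.141, 0.0, 0.21]
force: [-0.9, -0.4, 0.2]
grip_width: 0.0544
finger_force: 36.9
```

```bash
python3 - <<'E'
from h import *
im,d=optics.grab_frame("side"); cv2.imwrite('pics/s1.png',cv2.resize(im[300:480,200:440,::-1],None,fx=2,fy=2))
from workcell import monitor
s=monitor.observe(); print(s['position'],s['grip_width'],s['finger_force'],s['force'])
E
```

```text
[ 0.520215   -0.32749143  0.01053169] 0.054512853345521965 36.954858899116516 [ 1.28280929 -0.39545445  0.6569564 ]
```

```bash
python3 plan.py 520,-327,100,.211 515,-230,180,.5  502.4,-1.8,170,1.3985
```

```text
t 7.4833 p [ 520.2 -327.5   10.5] rpy [ 3.1411e+00 -5.0000e-04  2.1020e-01] w 0.0545 F [ 1.3 -0.4  0.7]
520,-327,100,.211 lin [-0.001 -0.005 -0.895] rot [ 0. -0. -0.]
  lin [ 0.077 -0.479 -0.4  ] rot [-0.     0.    -0.069]
515,-230,180,.5 lin [ 0.145 -0.463 -0.4  ] rot [-0.     0.    -0.069]
  lin [ 0.328 -0.688  0.033] rot [-0.     0.    -0.143]
  lin [ 0.516 -0.56   0.033] rot [ 0.     0.    -0.143]
502.4,-1.8,170,1.3985 lin [ 0.658 -0.383  0.033] rot [-0.     0.    -0.143]
```

View pics/s1.png

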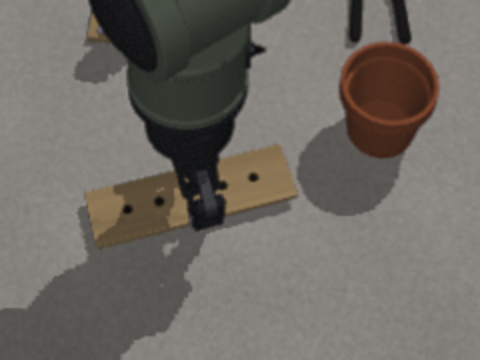

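The divider is held centrally and lifted (crop centre about (190,195)), level. Carry on.

apply_moves:
  linear:
    - [0,0,-0.15]
    - [0,0,-0.33]
    - [0,0,-0.52]
    - [0,0,-0.71]
    - [0,0,-0.9]
  delta_rot:
    - [0,0,0]
    - [0,0,0]
    - [0,0,0]
    - [0,0,0]
    - [0,0,0]

```text
clock: 7.9
position: [0.5198, -0.3273, 0.1013]
tool_rot: [3.141, -0.0, 0.21]
force: [-0.0, 0.5, -0.4]
grip_width: 0.0544
finger_force: 37.2
```

apply_moves:
  linear:
    - [0.01,-0.08,-0.1]
    - [0.02,-0.18,-0.18]
    - [0.04,-0.28,-0.25]
    - [0.06,-0.38,-0.33]
    - [0.08,-0.48,-0.4]
  delta_rot:
    - [0,0,-0.012]
    - [0,0,-0.026]
    - [0,0,-0.04]
    - [0,0,-0.055]
    - [0,0,-0.069]

```text
clock: 8.32
position: [0.5176, -0.2769, 0.1396]
tool_rot: [-3.141, 0.0, 0.359]
force: [0.3, -0.7, 0.0]
grip_width: 0.0544
finger_force: 37.2
```

apply_moves:
  linear:
    - [0.03,-0.09,-0.08]
    - [0.06,-0.18,-0.16]
    - [0.09,-0.28,-0.24]
    - [0.12,-0.37,-0.32]
    - [0.145,-0.46,-0.4]
  delta_rot:
    - [0,0,-0.014]
    - [0,0,-0.028]
    - [0,0,-0.042]
    - [0,0,-0.056]
    - [0,0,-0.069]

```text
clock: 8.73
position: [0.5154, -0.2294, 0.1801]
tool_rot: [3.142, 0.0, 0.502]
force: [-0.0, 0.4, -0.1]
grip_width: 0.0546
finger_force: 37.2
```

apply_moves:
  linear:
    - [0.06,-0.13,0]
    - [0.13,-0.27,0.01]
    - [0.2,-0.41,0.02]
    - [0.26,-0.55,0.03]
    - [0.33,-0.69,0.03]
  delta_rot:
    - [0,0,-0.028]
    - [0,0,-0.057]
    - [0,0,-0.086]
    - [0,0,-0.114]
    - [0,0,-0.143]

```text
clock: 9.15
position: [0.5108, -0.1522, 0.1758]
tool_rot: [-3.141, 0.0, 0.805]
force: [1.4, -0.8, -1.0]
grip_width: 0.0544
finger_force: 37.2
```

apply_moves:
  linear:
    - [0.1,-0.11,0]
    - [0.2,-0.22,0.01]
    - [0.31,-0.34,0.02]
    - [0.41,-0.45,0.03]
    - [0.515,-0.56,0.03]
  delta_rot:
    - [0,0,-0.028]
    - [0,0,-0.057]
    - [0,0,-0.086]
    - [0,0,-0.114]
    - [0,0,-0.143]

```text
clock: 9.57
position: [0.5069, -0.0766, 0.1731]
tool_rot: [-3.141, 0.0, 1.104]
force: [0.3, 0.2, -0.2]
grip_width: 0.0544
finger_force: 37.2
```

apply_moves:
  linear:
    - [0.15,-0.09,0]
    - [0.31,-0.18,0.01]
    - [0.46,-0.27,0.02]
    - [0.58,-0.34,0.03]
    - [0.66,-0.385,0.03]
  delta_rot:
    - [0,0,-0.032]
    - [0,0,-0.065]
    - [0,0,-0.097]
    - [0,0,-0.125]
    - [0,0,-0.143]

```text
clock: 9.98
position: [0.5026, 0.0004, 0.1701]
tool_rot: [-3.141, -0.0, 1.405]
force: [-0.7, -0.0, -0.6]
grip_width: 0.0545
finger_force: 37.2
```

```bash
cat > chk.py <<'E'
from h import *
import sys
z0,z1=float(sys.argv[1])/1000,float(sys.argv[2])/1000
optics.grab_frame("wrist");optics.grab_frame("wrist")
for n in ("side","scene"):
    im,d=optics.grab_frame(n); W=cloud(n,d); X,Y,Z=np.moveaxis(W,-1,0)
    if len(sys.argv)>3: cv2.imwrite(f'pics/{sys.argv[3]}{n}.png',cv2.resize(im[160:340,200:440,::-1] if n=='side' else im[180:330,240:440,::-1],None,fx=2.5,fy=2.5))
    print(n); comps(W,(X>.38)&(X<.62)&(abs(Y)<.14)&(Z>z0)&(Z<z1),40)
E
python3 chk.py 165 182 a; python3 plan.py 502.4,-1.8,62,1.3985 502.4,-1.8,52,1.3985
```

```text
side
[ 258  190   38   60 1562] z 178.1 (array([501.2, -17. ]), array([ 66.7, 164.9]), 1.4105)
scene
[ 307  182   83   31 1005] z 177.4 (array([507.4,  -1.4]), array([ 69.9, 191.9]), 1.4126)
t 10.1833 p [503.   -2.3 170.4] rpy [3.1414e+00 3.0000e-04 1.3966e+00] w 0.0543 F [-0.2 -0.1 -0. ]
  lin [ 0.002 -0.003  0.542] rot [ 0.  0. -0.]
502.4,-1.8,62,1.3985 lin [ 0.002 -0.003  0.542] rot [ 0.  0. -0.]
502.4,-1.8,52,1.3985 lin [-0.  -0.   0.1] rot [-0. -0. -0.]
```

apply_moves:
  linear:
    - [0,0,0.1]
    - [0,0,0.21]
    - [0,0,0.32]
    - [0,0,0.43]
    - [0,0,0.54]
  delta_rot:
    - [0,0,0]
    - [0,0,0]
    - [0,0,0]
    - [0,0,0]
    - [0,0,0]

```text
clock: 10.6
position: [0.5027, -0.0027, 0.1151]
tool_rot: [-3.141, 0.001, 1.396]
force: [0.8, 0.4, -1.4]
grip_width: 0.0545
finger_force: 37.2
```

apply_moves:
  linear:
    - [0,0,0.12]
    - [0,0,0.25]
    - [0,0,0.37]
    - [0,0,0.47]
    - [0,0,0.54]
  delta_rot:
    - [0,0,0]
    - [0,0,0]
    - [0,0,0]
    - [0,0,0]
    - [0,0,0]

```text
clock: 11.02
position: [0.5025, -0.0024, 0.0609]
tool_rot: [-3.141, 0.001, 1.397]
force: [-0.7, 0.5, 0.2]
grip_width: 0.0544
finger_force: 37.2
```

```bash
python3 chk.py 63 80 b; python3 plan.py 502.4,-1.8,52,1.3985;python3 -c "
import cv2,numpy as np
a=cv2.imread('pics/bside.png');b=cv2.imread('pics/bscene.png')
h=max(a.shape[0],b.shape[0]);c=[cv2.copyMakeBorder(x,0,h-x.shape[0],0,0,0) for x in (a,b)]
c=np.hstack(c);cv2.imwrite('pics/b.png',cv2.resize(c,None,fx=.72,fy=.72))"
```

```text
side
[ 262  230   38   57 1083] z 69.2 (array([497.2, -23. ]), array([ 80.3, 150.1]), 1.258)
[263 287  20  11 103] z 71.1 (array([ 485.3, -123.9]), array([17.6, 40.9]), 0.2962)
scene
[301 218  76  29 783] z 69.3 (array([499.9, -28.8]), array([ 74.3, 191.3]), 1.2974)
[371 243  26  12 127] z 69.4 (array([531.9, 102.7]), array([43.6, 44.9]), 1.3215)
t 11.2167 p [503.   -2.1  62.4] rpy [3.1416e+00 1.0000e-04 1.3974e+00] w 0.0546 F [ 1.1 -0.3 -0.7]
502.4,-1.8,52,1.3985 lin [ 0.002 -0.006  0.104] rot [ 0.     0.    -0.001]
```

View pics/b.png

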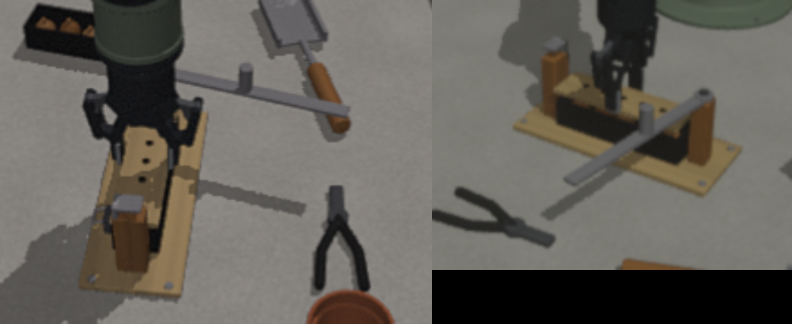

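The divider is over the bottom tray between the posts, aligned. Lower and release.

apply_moves:
  linear:
    - [0,0,0.03]
    - [0,0,0.06]
    - [0,0,0.08]
    - [0,0,0.1]
    - [0,0,0.105]
  delta_rot:
    - [0,0,0]
    - [0,0,0]
    - [0,0,0]
    - [0,0,0]
    - [0,0,0]

```text
clock: 11.63
position: [0.503, -0.0018, 0.0519]
tool_rot: [3.141, -0.0, 1.398]
force: [-3.6, 0.1, 15.7]
grip_width: 0.0542
finger_force: 38.9
```

apply_moves:
  linear:
    - [0,0,0]
    - [0,0,0]
    - [0,0,0]
    - [0,0,0]
    - [0,0,0]
  delta_rot:
    - [0,0,0]
    - [0,0,0]
    - [0,0,0]
    - [0,0,0]
    - [0,0,0]

```text
clock: 12.05
position: [0.5029, -0.0018, 0.0519]
tool_rot: [3.141, -0.0, 1.398]
force: [-1.5, 0.9, 4.7]
grip_width: 0.0543
finger_force: 37.9
```

Contact made (about 5 N). Open and rise.

apply_moves:
  linear:
    - [0,0,0]
    - [0,0,0]
    - [0,0,0]
    - [0,0,0]
    - [0,0,0]
  delta_rot:
    - [0,0,0]
    - [0,0,0]
    - [0,0,0]
    - [0,0,0]
    - [0,0,0]
  gripper: 0.7

```text
clock: 12.47
position: [0.5029, -0.0018, 0.0518]
tool_rot: [-3.142, 0.0, 1.398]
force: [0.2, 0.2, -0.0]
grip_width: 0.0727
finger_force: 0.0
```

apply_moves:
  linear:
    - [0,0,-0.03]
    - [0,0,-0.15]
    - [0,0,-0.4]
    - [0,0,-0.7]
    - [0,0,-1]
  delta_rot:
    - [0,0,0]
    - [0,0,0]
    - [0,0,0]
    - [0,0,0]
    - [0,0,0]

```text
clock: 12.88
position: [0.5024, -0.002, 0.1529]
tool_rot: [-3.141, 0.0, 1.397]
force: [0.3, 0.7, 0.5]
grip_width: 0.0726
finger_force: 0.0
```

apply_moves:
  linear:
    - [0,0,-0.1]
    - [0,0,-0.2]
    - [0,0,-0.3]
    - [0,0,-0.4]
    - [0,0,-0.5]
  delta_rot:
    - [0,0,0]
    - [0,0,0]
    - [0,0,0]
    - [0,0,0]
    - [0,0,0]
  gripper: 1

```text
clock: 13.3
position: [0.5026, -0.0018, 0.2021]
tool_rot: [-3.141, 0.0, 1.398]
force: [1.1, 0.0, 0.2]
grip_width: 0.0852
finger_force: 0.0
```

```bash
python3 - <<'E'
from h import *
optics.grab_frame("wrist");optics.grab_frame("wrist")
im,W=wcloud(); np.savez('w2.npz',im=im,W=W); X,Y,Z=np.moveaxis(W,-1,0)
r=(abs(X-.5)<.14)&(abs(Y)<.2)
print('divider');comps(W,r&(Z>.054)&(Z<.066))
print('base');comps(W,r&(Z>.006)&(Z<.014))
print('top');comps(W,r&(Z>.1)&(Z<.116))
print('catch');comps(W,r&(Z>.117)&(Z<.13),50)
E
python3 chk.py 54 66; python3 plan.py 431,292.5,200,2.81
```

```text
divider
[  280    93    84   259 20318] z 59.4 (array([503.6,  -3.4]), array([ 56.3, 189.7]), 1.3984)
[298 353  46  11 367] z 60.3 (array([ 485.6, -101.5]), array([ 2.9, 35.2]), -0.1561)
base
[342  21  58  20 702] z 9.6 (array([565.6, 135.8]), array([13.4, 43.9]), -0.2854)
[  242    22   156   353 20232] z 9.5 (array([503.2,  -0.7]), array([120.6, 299.6]), 1.3983)
[ 254  304   45   71 2237] z 9.3 (array([ 443.9, -106.2]), array([39. , 70.5]), 1.3892)
top
[ 295   15  249   98 8420] z 111.7 (array([576.7,  92.4]), array([ 27.1, 142.9]), -0.3406)
[295 387  52  33 895] z 104.1 (array([ 484., -112.]), array([24. , 35.2]), -0.1764)
catch
[308  26  23  25 320] z 117.8 (array([522.7, 111.4]), array([11. , 11.3]), 0.6532)
[511  69  23  37 379] z 123.6 (array([623.7,  69.4]), array([ 9. , 17.6]), -1.4699)
[ 295  404   49   26 1105] z 121.2 (array([ 483.3, -109.8]), array([18.2, 31.2]), -0.1738)
side
[282 212  13   9  44] z 59.7 (array([524.3, 102. ]), array([17.3, 31. ]), 0.343)
[ 266  221   34   71 1385] z 59.7 (array([502.6,  -8.2]), array([ 57. , 200.8]), 1.4027)
[263 294  19   6  64] z 60.3 (array([ 481.4, -125.4]), array([ 8. , 36.3]), -0.0351)
scene
[301 223  73  27 776] z 59.1 (array([499.5, -32.6]), array([ 62.2, 183.4]), 1.3787)
[368 243  16  14  97] z 58.8 (array([521.7,  87.5]), array([20.9, 56.9]), -0.3847)
[383 249  14   9  58] z 59.2 (array([530.2, 118.2]), array([17.2, 32.2]), -0.9719)
t 13.65 p [502.6  -1.8 201.2] rpy [-3.1406e+00  4.0000e-04  1.3978e+00] w 0.0852 F [ 0.2  0.8 -0.1]
  lin [ 0.694 -0.303  0.003] rot [-0.    -0.    -0.169]
  lin [ 0.756 -0.044  0.003] rot [-0.    -0.    -0.169]
  lin [0.725 0.22  0.003] rot [-0.    -0.    -0.169]
431,292.5,200,2.81 lin [0.604 0.457 0.003] rot [-0.    -0.    -0.169]
```

apply_moves:
  linear:
    - [0.13,-0.05,0]
    - [0.27,-0.11,0]
    - [0.41,-0.17,0]
    - [0.55,-0.24,0]
    - [0.694,-0.303,0]
  delta_rot:
    - [0,0,-0.033]
    - [0,0,-0.067]
    - [0,0,-0.101]
    - [0,0,-0.135]
    - [0,0,-0.169]

```text
clock: 14.07
position: [0.4845, 0.0723, 0.2013]
tool_rot: [-3.141, 0.0, 1.755]
force: [-0.1, 0.3, -0.4]
grip_width: 0.0853
finger_force: 0.0
```

apply_moves:
  linear:
    - [0.15,-0.01,0]
    - [0.3,-0.02,0]
    - [0.45,-0.03,0]
    - [0.6,-0.04,0]
    - [0.756,-0.044,0]
  delta_rot:
    - [0,0,-0.033]
    - [0,0,-0.067]
    - [0,0,-0.101]
    - [0,0,-0.135]
    - [0,0,-0.169]

```text
clock: 14.48
position: [0.4666, 0.1458, 0.2013]
tool_rot: [-3.141, -0.0, 2.109]
force: [0.3, -0.3, -0.2]
grip_width: 0.0852
finger_force: 0.0
```

apply_moves:
  linear:
    - [0.15,0.04,0]
    - [0.29,0.09,0]
    - [0.44,0.13,0]
    - [0.58,0.18,0]
    - [0.725,0.22,0]
  delta_rot:
    - [0,0,-0.033]
    - [0,0,-0.067]
    - [0,0,-0.101]
    - [0,0,-0.135]
    - [0,0,-0.169]

```text
clock: 14.9
position: [0.4487, 0.2195, 0.2013]
tool_rot: [-3.141, -0.0, 2.463]
force: [0.3, -0.0, -1.1]
grip_width: 0.0854
finger_force: 0.0
```

apply_moves:
  linear:
    - [0.14,0.11,0]
    - [0.28,0.21,0]
    - [0.42,0.32,0]
    - [0.53,0.4,0]
    - [0.604,0.457,0]
  delta_rot:
    - [0,0,-0.038]
    - [0,0,-0.077]
    - [0,0,-0.115]
    - [0,0,-0.147]
    - [0,0,-0.169]

```text
clock: 15.32
position: [0.4302, 0.2937, 0.2013]
tool_rot: [-3.141, -0.001, 2.818]
force: [0.7, 0.6, 0.0]
grip_width: 0.0852
finger_force: 0.0
```

```bash
python3 - <<'E'
from h import *
optics.grab_frame("wrist");optics.grab_frame("wrist")
im,W=wcloud(); X,Y,Z=np.moveaxis(W,-1,0)
r=(abs(X-.43)<.16)&(abs(Y-.29)<.16)
comps(W,r&(Z>.034)&(Z<.048)); comps(W,r&(Z>.004)&(Z<.048))
E
python3 plan.py 431,292.5,110,2.81
```

```text
[ 281   92   81  248 3999] z 41.3 (array([431.1, 291.9]), array([ 56.5, 190.2]), -0.3295)
[  281    92    81   248 11642] z 31.9 (array([431.1, 291.9]), array([ 56.5, 190.2]), -0.3295)
[ 303  241   42   46 1193] z 29.7 (array([470.9, 282.5]), array([34.7, 40.5]), -0.7473)
[194 342  29  77 818] z 9.1 (array([546.3, 136.9]), array([15.6, 81.2]), -0.1654)
t 15.4667 p [430.8 292.3 201.4] rpy [-3.1410e+00 -4.0000e-04  2.8127e+00] w 0.0856 F [ 0.7 -0.7  0.2]
431,292.5,110,2.81 lin [-0.001  0.003  0.914] rot [-0.    -0.     0.001]
```

apply_moves:
  linear:
    - [0,0,0.18]
    - [0,0,0.36]
    - [0,0,0.55]
    - [0,0,0.75]
    - [0,0,0.95]
  delta_rot:
    - [0,0,0]
    - [0,0,0]
    - [0,0,0]
    - [0,0,0]
    - [0,0,0]

```text
clock: 15.88
position: [0.4314, 0.2912, 0.106]
tool_rot: [-3.141, 0.001, 2.81]
force: [1.3, 0.5, -0.1]
grip_width: 0.0855
finger_force: 0.0
```

apply_moves:
  linear:
    - [0,0,0.2]
    - [0,0,0.42]
    - [0,0,0.64]
    - [0,0,0.82]
    - [0,0,0.94]
  delta_rot:
    - [0,0,0]
    - [0,0,0]
    - [0,0,0]
    - [0,0,0]
    - [0,0,0]

```text
clock: 16.3
position: [0.4309, 0.2908, 0.0111]
tool_rot: [-3.14, -0.0, 2.811]
force: [0.1, 0.1, 0.6]
grip_width: 0.085
finger_force: 0.0
```

apply_moves:
  linear:
    - [0,0,0]
    - [0,0,0]
    - [0,0,0]
    - [0,0,0]
    - [0,0,0]
  delta_rot:
    - [0,0,0]
    - [0,0,0]
    - [0,0,0]
    - [0,0,0]
    - [0,0,0]
  gripper: -0.2
  force: 45

```text
clock: 16.72
position: [0.4314, 0.2926, 0.0137]
tool_rot: [3.141, 0.001, 2.813]
force: [0.9, -1.5, 4.1]
grip_width: 0.0555
finger_force: 48.9
```

apply_moves:
  linear:
    - [0,0,0]
    - [0,0,0]
    - [0,0,-0.03]
    - [0,0,-0.08]
    - [0,0,-0.15]
  delta_rot:
    - [0,0,0]
    - [0,0,0]
    - [0,0,0]
    - [0,0,0]
    - [0,0,0]

```text
clock: 17.13
position: [0.4307, 0.2923, 0.0281]
tool_rot: [-3.141, -0.0, 2.814]
force: [0.0, -0.8, -2.2]
grip_width: 0.0553
finger_force: 48.3
```

```bash
python3 - <<'E'
from h import *
optics.grab_frame("wrist")
for n in ("side","scene"):
    im,d=optics.grab_frame(n); W=cloud(n,d); X,Y,Z=np.moveaxis(W,-1,0)
    cv2.imwrite(f'pics/c{n}.png',cv2.resize(im[120:240,180:340,::-1] if n=='side' else im[180:330,400:560,::-1],None,fx=3,fy=3))
    print(n);comps(W,(X>.25)&(X<.56)&(Y>.18)&(Y<.42)&(Z>.045)&(Z<.065),20)
E
python3 plan.py 431,292,130,2.81 450,220,180,2.5 503.2,-.8,180,1.3983
```

```text
side
[212 157  77  29 825] z 52.5 (array([428.7, 287.6]), array([ 76.9, 192.8]), -0.3205)
scene
[493 233   5   6  21] z 52.2 (array([347.8, 335.8]), array([6.9, 9.2]), 0.6143)
[443 234  49  41 512] z 53.8 (array([447.7, 287.8]), array([ 82.5, 166.2]), -0.4953)
[477 243   8   7  35] z 48.1 (array([404.1, 309.5]), array([15.5, 17.3]), 1.1617)
[463 248  13  15  86] z 48.1 (array([452.9, 289.5]), array([22. , 57.6]), -0.0173)
t 17.2833 p [431.2 292.7  28.5] rpy [3.1406e+00 6.0000e-04 2.8135e+00] w 0.0549 F [-0.3 -0.8 -3.1]
  lin [-0.    -0.003 -0.507] rot [0.    0.    0.001]
431,292,130,2.81 lin [-0.    -0.003 -0.507] rot [0.    0.    0.001]
450,220,180,2.5 lin [-0.414 -0.619 -0.5  ] rot [-0.    -0.     0.148]
  lin [-0.583 -0.484 -0.   ] rot [ 0.    -0.     0.175]
  lin [-0.717 -0.242 -0.   ] rot [ 0.    -0.     0.175]
503.2,-.8,180,1.3983 lin [-0.756  0.032  0.   ] rot [ 0.    -0.     0.175]
```

apply_moves:
  linear:
    - [0,0,-0.15]
    - [0,0,-0.35]
    - [0,0,-0.56]
    - [0,0,-0.78]
    - [0,0,-1]
  delta_rot:
    - [0,0,0]
    - [0,0,0]
    - [0,0,0]
    - [0,0,0]
    - [0,0,0.001]

```text
clock: 17.7
position: [0.4307, 0.2923, 0.1287]
tool_rot: [-3.141, -0.0, 2.812]
force: [0.1, 0.8, -3.4]
grip_width: 0.0551
finger_force: 48.9
```

apply_moves:
  linear:
    - [-0.08,-0.12,-0.14]
    - [-0.16,-0.24,-0.27]
    - [-0.24,-0.36,-0.39]
    - [-0.33,-0.49,-0.5]
    - [-0.414,-0.62,-0.6]
  delta_rot:
    - [0,0,0.028]
    - [0,0,0.057]
    - [0,0,0.087]
    - [0,0,0.118]
    - [0,0,0.148]

```text
clock: 18.12
position: [0.4501, 0.2196, 0.1885]
tool_rot: [3.141, -0.0, 2.498]
force: [0.2, -0.7, -2.9]
grip_width: 0.0551
finger_force: 49.1
```

apply_moves:
  linear:
    - [-0.12,-0.1,0]
    - [-0.23,-0.19,0]
    - [-0.35,-0.29,0]
    - [-0.47,-0.39,0]
    - [-0.583,-0.484,0]
  delta_rot:
    - [0,0,0.035]
    - [0,0,0.07]
    - [0,0,0.105]
    - [0,0,0.14]
    - [0,0,0.175]

```text
clock: 18.53
position: [0.4679, 0.1455, 0.1878]
tool_rot: [-3.141, 0.0, 2.13]
force: [-0.5, 0.5, -2.7]
grip_width: 0.0552
finger_force: 49.0
```

apply_moves:
  linear:
    - [-0.14,-0.05,0]
    - [-0.29,-0.1,0]
    - [-0.43,-0.15,0]
    - [-0.57,-0.19,0]
    - [-0.717,-0.242,0]
  delta_rot:
    - [0,0,0.035]
    - [0,0,0.07]
    - [0,0,0.105]
    - [0,0,0.14]
    - [0,0,0.175]

```text
clock: 18.95
position: [0.4858, 0.0724, 0.1878]
tool_rot: [-3.141, -0.0, 1.764]
force: [0.2, -1.4, -2.5]
grip_width: 0.0548
finger_force: 49.0
```

apply_moves:
  linear:
    - [-0.17,0.01,0]
    - [-0.34,0.015,0]
    - [-0.51,0.02,0]
    - [-0.66,0.03,0]
    - [-0.756,0.032,0]
  delta_rot:
    - [0,0,0.04]
    - [0,0,0.08]
    - [0,0,0.118]
    - [0,0,0.153]
    - [0,0,0.175]

```text
clock: 19.37
position: [0.5038, -0.002, 0.1879]
tool_rot: [3.142, 0.0, 1.396]
force: [0.1, -1.0, -2.9]
grip_width: 0.0555
finger_force: 49.0
```

```bash
python3 chk.py 205 225 ; python3 plan.py 503.2,-.8,85,1.3983
```

```text
side
[257 183  43  54 592] z 214.3 (array([495.6, -30.2]), array([ 82.3, 138. ]), 1.2469)
[278 185  12   9  53] z 207.8 (array([514.4,  30.3]), array([17.5, 21.5]), -0.2689)
[271 197  12   9  61] z 207.4 (array([499.6,  -2.8]), array([20.1, 21.8]), -0.0317)
[272 209  12  10  71] z 207.5 (array([502.9, -39.3]), array([20.8, 21.7]), -0.8577)
scene
[308 168  85  32 936] z 211.4 (array([511.1,   2.7]), array([ 76.2, 193.7]), 1.4174)
t 19.5667 p [5.035e+02 2.000e-01 1.877e+02] rpy [-3.1412e+00 -1.0000e-04  1.4035e+00] w 0.0556 F [ 0.2 -0.  -2.3]
  lin [-0.005 -0.001  0.513] rot [-0.    -0.     0.001]
503.2,-.8,85,1.3983 lin [-0.005 -0.001  0.513] rot [-0.    -0.     0.001]
```

apply_moves:
  linear:
    - [0,0,0.08]
    - [0,0,0.18]
    - [-0.01,0,0.28]
    - [-0.01,0,0.39]
    - [-0.01,0,0.5]
  delta_rot:
    - [0,0,0]
    - [0,0,0.001]
    - [0,0,0.001]
    - [0,0,0.002]
    - [0,0,0.002]

```text
clock: 19.98
position: [0.5031, -0.001, 0.1363]
tool_rot: [-3.141, 0.0, 1.398]
force: [0.1, 0.7, -2.2]
grip_width: 0.0554
finger_force: 49.1
```

apply_moves:
  linear:
    - [0,0,0.12]
    - [0,0,0.25]
    - [0,0,0.38]
    - [0,0,0.5]
    - [0,0,0.57]
  delta_rot:
    - [0,0,0]
    - [0,0,0]
    - [0,0,0]
    - [0,0,0]
    - [0,0,0]

```text
clock: 20.4
position: [0.5026, -0.0011, 0.0787]
tool_rot: [-3.139, 0.001, 1.398]
force: [-0.7, -0.3, -3.0]
grip_width: 0.0554
finger_force: 49.0
```

```bash
python3 chk.py 102 118 d; python3 plan.py 503.2,-.8,73.5,1.3983;python3 -c "
import cv2,numpy as np
a=cv2.imread('pics/dside.png');b=cv2.imread('pics/dscene.png')
h=max(a.shape[0],b.shape[0]);c=[cv2.copyMakeBorder(x,0,h-x.shape[0],0,0,0) for x in (a,b)]
c=np.hstack(c);cv2.imwrite('pics/d.png',cv2.resize(c,None,fx=.72,fy=.72))"
```

```text
side
[298 198  35  15 250] z 111.6 (array([582.6,  87. ]), array([22.8, 85.3]), -0.4096)
[260 223  13  48 162] z 107.3 (array([469.9, -25.8]), array([ 19.9, 131. ]), 1.4785)
[274 235  27  38 148] z 107.3 (array([521.3, -49.4]), array([ 26.8, 105.2]), 1.1577)
[262 275  20  10 111] z 105.1 (array([ 482.8, -117. ]), array([22.2, 37.3]), -0.0395)
scene
[301 205  97  49 858] z 108.0 (array([508.6,   6. ]), array([118.3, 247.8]), 1.0448)
t 20.6 p [503.5  -1.3  80.7] rpy [-3.1412e+00  2.0000e-04  1.3979e+00] w 0.0553 F [ 0.1  0.2 -2.3]
503.2,-.8,73.5,1.3983 lin [ 0.004 -0.004  0.072] rot [-0.  0. -0.]
```

View pics/d.png

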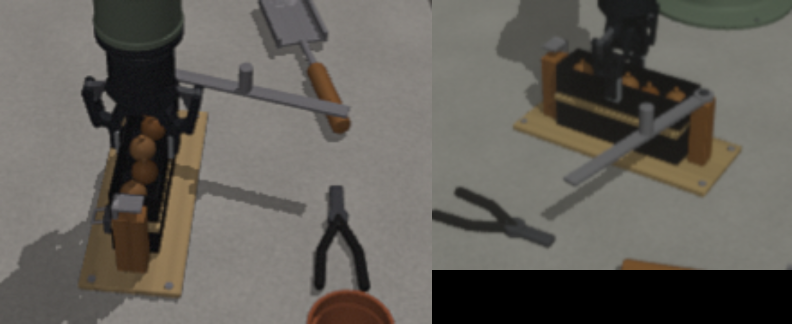

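The tray hangs right above the divider, in line, between the posts. Lower it about 7 mm.

apply_moves:
  linear:
    - [0,0,0.02]
    - [0,0,0.035]
    - [0,0,0.05]
    - [0,0,0.06]
    - [0,0,0.07]
  delta_rot:
    - [0,0,0]
    - [0,0,0]
    - [0,0,0]
    - [0,0,0]
    - [0,0,0]

```text
clock: 21.02
position: [0.5036, -0.0012, 0.0738]
tool_rot: [3.141, -0.0, 1.398]
force: [-1.0, -0.8, -3.2]
grip_width: 0.055
finger_force: 49.0
```

apply_moves:
  linear:
    - [0,0,0]
    - [0,0,0]
    - [0,0,0]
    - [0,0,0]
    - [0,0,0]
  delta_rot:
    - [0,0,0]
    - [0,0,0]
    - [0,0,0]
    - [0,0,0]
    - [0,0,0]

```text
clock: 21.43
position: [0.5036, -0.0013, 0.0738]
tool_rot: [3.142, 0.0, 1.398]
force: [-0.1, -0.9, -2.9]
grip_width: 0.0554
finger_force: 49.0
```

Not yet touching; a further 1.5 mm.

apply_moves:
  linear:
    - [0,0,0.005]
    - [0,0,0.01]
    - [0,0,0.015]
    - [0,0,0.015]
    - [0,0,0.015]
  delta_rot:
    - [0,0,0]
    - [0,0,0]
    - [0,0,0]
    - [0,0,0]
    - [0,0,0]

```text
clock: 21.85
position: [0.5036, -0.0012, 0.0736]
tool_rot: [3.141, -0.001, 1.398]
force: [-10.5, 1.0, 36.5]
grip_width: 0.0553
finger_force: 53.7
```

apply_moves:
  linear:
    - [0,0,-0.01]
    - [0,0,-0.013]
    - [0,0,-0.013]
    - [0,0,-0.013]
    - [0,0,-0.013]
  delta_rot:
    - [0,0,0]
    - [0,0,0]
    - [0,0,0]
    - [0,0,0]
    - [0,0,0]

```text
clock: 22.27
position: [0.5037, -0.0012, 0.0737]
tool_rot: [3.141, -0.0, 1.398]
force: [-2.1, 0.8, 6.3]
grip_width: 0.055
finger_force: 50.1
```

apply_moves:
  linear:
    - [0,0,0]
    - [0,0,0]
    - [0,0,0]
    - [0,0,0]
    - [0,0,0]
  delta_rot:
    - [0,0,0]
    - [0,0,0]
    - [0,0,0]
    - [0,0,0]
    - [0,0,0]
  gripper: 0.75

```text
clock: 22.68
position: [0.5036, -0.0012, 0.0735]
tool_rot: [-3.142, 0.0, 1.398]
force: [-0.3, -0.1, -0.0]
grip_width: 0.0751
finger_force: 0.0
```

apply_moves:
  linear:
    - [0,0,-0.03]
    - [0,0,-0.15]
    - [0,0,-0.4]
    - [0,0,-0.7]
    - [0,0,-1]
  delta_rot:
    - [0,0,0]
    - [0,0,0]
    - [0,0,0]
    - [0,0,0]
    - [0,0,0]

```text
clock: 23.1
position: [0.5031, -0.0015, 0.1747]
tool_rot: [-3.141, 0.001, 1.397]
force: [0.9, -0.2, -0.1]
grip_width: 0.0745
finger_force: 0.0
```

apply_moves:
  linear:
    - [0,0,-0.1]
    - [0,0,-0.2]
    - [0,0,-0.3]
    - [0,0,-0.4]
    - [0,0,-0.45]
  delta_rot:
    - [0,0,0]
    - [0,0,0]
    - [0,0,0]
    - [0,0,0]
    - [0,0,0]

```text
clock: 23.52
position: [0.5036, -0.0013, 0.2193]
tool_rot: [-3.142, 0.0, 1.398]
force: [-0.4, 0.2, -0.3]
grip_width: 0.0748
finger_force: 0.0
```

```bash
python3 - <<'E'
from h import *
optics.grab_frame("wrist");optics.grab_frame("wrist")
im,W=wcloud(); X,Y,Z=np.moveaxis(W,-1,0); cv2.imwrite('pics/w3.png',im[:,:,::-1])
r=(abs(X-.5)<.2)&(abs(Y)<.2)
print('tray');comps(W,r&(Z>.09)&(Z<.1045))
print('top');comps(W,r&(Z>.1045)&(Z<.116))
print('stud/catch');comps(W,r&(Z>.117)&(Z<.16),50)
E
for n in 1; do python3 chk.py 142 152; done; python3 - <<'E'
from h import *
for n in("side","scene"):
    im,d=optics.grab_frame(n); W=cloud(n,d); X,Y,Z=np.moveaxis(W,-1,0)
    print(n);comps(W,(X>.59)&(X<.68)&(Y>0)&(Y<.14)&(Z>.125)&(Z<.155),20)
    comps(W,(X>.55)&(X<.8)&(Y>-.05)&(Y<.14)&(Z>.104)&(Z<.117),20)
E
python3 plan.py
```

```text
tray
[ 276   82   94  285 5987] z 101.1 (array([5.049e+02, 3.000e-01]), array([ 56.5, 191. ]), 1.3974)
[298 103  38  38 960] z 92.7 (array([512.9,  72.4]), array([22.1, 22.8]), 0.3061)
[310 161  37  36 899] z 92.6 (array([514.8,  35.7]), array([22.5, 22.6]), -0.708)
[300 216  35  33 809] z 92.6 (array([501.3,   1.2]), array([22.5, 22.5]), 1.2609)
[311 267  34  31 738] z 92.5 (array([502.5, -35. ]), array([22.3, 22.6]), -0.3595)
[301 316  32  28 627] z 92.5 (array([488.6, -68.9]), array([22. , 22.1]), 0.6673)
[296 368  50  38 869] z 102.3 (array([ 484., -112.]), array([24. , 35.8]), -0.1814)
top
[ 297   24  327  117 9938] z 111.6 (array([606.8,  80.3]), array([ 26.7, 208.2]), -0.3526)
stud/catch
[309  35  21  23 303] z 117.8 (array([522.6, 111.3]), array([11. , 11.8]), 1.3978)
[ 499   69   57   39 1674] z 146.3 (array([628.2,  69.8]), array([17.8, 17.9]), 0.9444)
[ 296  390   47   32 1442] z 121.2 (array([ 482.9, -112.8]), array([24.4, 31.9]), -0.1856)
side
scene
side
[333 195   8  13  95] z 142.6 (array([627.9,  66.7]), array([16.7, 19.4]), -1.2759)
[300 199  94  27 658] z 111.6 (array([647.7,  61.1]), array([ 25.1, 215.2]), -0.3847)
scene
[355 238   9  13 102] z 140.3 (array([630.9,  72.8]), array([17.1, 17.3]), -1.0298)
[313 238  74  47 607] z 111.0 (array([650.6,  63.7]), array([ 21.6, 218. ]), -0.3857)
t 23.9667 p [503.4  -1.3 218.2] rpy [-3.1410e+00  3.0000e-04  1.3978e+00] w 0.0749 F [ 0.8 -0.1 -0.6]
```

```bash
python3 plan.py 641,102.4,200,1.197 641,102.4,122,1.197; python3 - <<'E'
import numpy as np
# one 0.25 rad arc step in tool frame (tool x = direction phi+pi/2, tool y = radial outward)
for d in np.arange(1,6)*-.05:
    f=lambda p: np.array([114*np.cos(p)-20.5*np.sin(p),114*np.sin(p)+20.5*np.cos(p)])
    v=f(d)-f(0); yaw=np.pi/2; print(d, np.round([v@[np.cos(yaw),np.sin(yaw)]/100, v@[np.sin(yaw),-np.cos(yaw)]/100, -d/np.radians(120)],3))
E
```

```text
t 23.9667 p [503.4  -1.3 218.2] rpy [-3.1410e+00  3.0000e-04  1.3978e+00] w 0.0749 F [ 0.8 -0.1 -0.6]
  lin [0.629 0.589 0.091] rot [-0.     0.     0.048]
641,102.4,200,1.197 lin [0.685 0.522 0.091] rot [-0.     0.     0.048]
641,102.4,122,1.197 lin [ 0.   -0.    0.78] rot [-0.  0.  0.]
-0.05 [-0.057  0.009  0.024]
-0.1 [-0.115  0.015  0.048]
-0.15000000000000002 [-0.173  0.018  0.072]
-0.2 [-0.231  0.018  0.095]
-0.25 [-0.288  0.015  0.119]
```

apply_moves:
  linear:
    - [0.12,0.11,0]
    - [0.24,0.22,0.02]
    - [0.37,0.35,0.05]
    - [0.5,0.47,0.07]
    - [0.63,0.59,0.09]
  delta_rot:
    - [0,0,0.01]
    - [0,0,0.02]
    - [0,0,0.03]
    - [0,0,0.04]
    - [0,0,0.048]
  gripper: -1

```text
clock: 24.38
position: [0.5731, 0.0512, 0.2092]
tool_rot: [-3.141, 0.0, 1.296]
force: [0.0, -0.0, 0.1]
grip_width: 0.0138
finger_force: 0.0
```

apply_moves:
  linear:
    - [0.15,0.11,0.02]
    - [0.3,0.22,0.04]
    - [0.45,0.34,0.06]
    - [0.58,0.45,0.08]
    - [0.685,0.52,0.09]
  delta_rot:
    - [0,0,0.01]
    - [0,0,0.02]
    - [0,0,0.03]
    - [0,0,0.04]
    - [0,0,0.048]

```text
clock: 24.8
position: [0.6419, 0.1034, 0.1998]
tool_rot: [-3.141, 0.0, 1.196]
force: [-0.1, 0.1, -0.0]
grip_width: 0.0005
finger_force: 0.0
```

apply_moves:
  linear:
    - [0,0,0]
    - [0,0,0]
    - [0,0,0.07]
    - [0,0,0.14]
    - [0,0,0.2]
  delta_rot:
    - [0,0,0]
    - [0,0,0]
    - [0,0,0]
    - [0,0,0]
    - [0,0,0]

```text
clock: 25.22
position: [0.6406, 0.1021, 0.1797]
tool_rot: [-3.141, 0.0, 1.196]
force: [-1.2, 0.1, 0.3]
grip_width: -0.0001
finger_force: 0.0
```

```bash
python3 - <<'E'
from h import *
from workcell import monitor
p=monitor.observe()['position']; im,W=wcloud(); cv2.imwrite('pics/w4.png',im[:,:,::-1])
E
python3 plan.py 641,102.4,122,1.197
```

```text
t 25.2667 p [640.1 102.2 178.6] rpy [-3.1399e+00  1.0000e-03  1.1965e+00] w 0.0001 F [-1.3 -0.8 -1.1]
641,102.4,122,1.197 lin [0.006 0.008 0.566] rot [-0.001  0.    -0.   ]
```

View pics/w4.png

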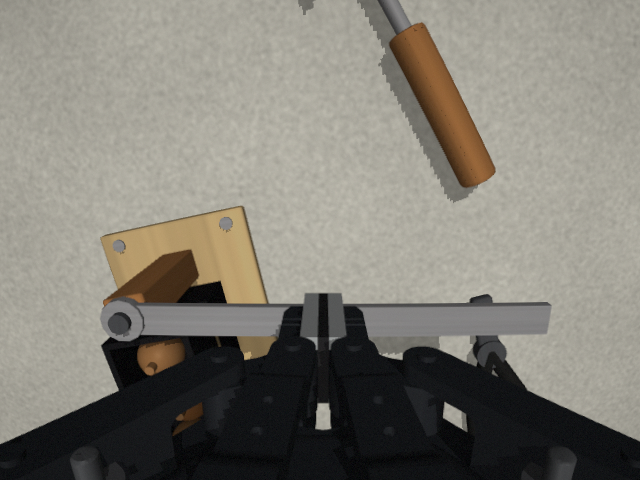

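Fingers are shut (cols 300–345, row 295) behind the bar, stud hidden behind them as planned. Descend and push.

apply_moves:
  linear:
    - [0,0,0.12]
    - [0,0,0.25]
    - [0,0,0.38]
    - [0,0,0.5]
    - [0,0,0.565]
  delta_rot:
    - [0,0,0]
    - [0,0,0]
    - [0,0,0]
    - [0,0,0]
    - [0,0,0]

```text
clock: 25.68
position: [0.6403, 0.1025, 0.1217]
tool_rot: [-3.14, 0.001, 1.197]
force: [0.3, 0.5, 0.5]
grip_width: 0.0001
finger_force: 0.0
```

apply_moves:
  linear:
    - [-0.03,0,0]
    - [-0.06,0,0]
    - [-0.09,0,0]
    - [-0.12,0,0]
    - [-0.145,0,0]
  delta_rot:
    - [0,0,0]
    - [0,0,0]
    - [0,0,0]
    - [0,0,0]
    - [0,0,0]

```text
clock: 26.1
position: [0.6359, 0.0886, 0.1247]
tool_rot: [3.141, -0.0, 1.196]
force: [-0.0, -0.1, 0.2]
grip_width: 0.0001
finger_force: 0.0
```

apply_moves:
  linear:
    - [-0.057,0.009,0]
    - [-0.115,0.015,0]
    - [-0.173,0.018,0]
    - [-0.231,0.018,0]
    - [-0.288,0.015,0]
  delta_rot:
    - [0,0,0.024]
    - [0,0,0.048]
    - [0,0,0.072]
    - [0,0,0.095]
    - [0,0,0.119]

```text
clock: 26.52
position: [0.6271, 0.0617, 0.1247]
tool_rot: [3.141, -0.001, 0.945]
force: [3.0, 1.4, -0.0]
grip_width: 0.0002
finger_force: 1.3
```

```bash
cat > bar.py <<'E'
from h import *
for n in("side","scene"):
    im,d=optics.grab_frame(n); W=cloud(n,d); X,Y,Z=np.moveaxis(W,-1,0)
    m=(Z>.108)&(Z<.115)&(np.hypot(X-.5226,Y-.1113)<.25)&(np.hypot(X-.5226,Y-.1113)>.17)&(np.hypot(X-.483,Y+.112)>.03)
    k,l,st,_=cv2.connectedComponentsWithStats(m.astype(np.uint8)); i=1+np.argmax(st[1:,4]); P=W[l==i]; c=np.median(P,0)
    print(n,st[i,4],c.round(3),'bar angle',round(float(np.arctan2(c[1]-.1113,c[0]-.5226)+1.7436),3))
E
python3 bar.py; python3 plan.py
```

```text
side 251 [ 0.692 -0.009  0.112] bar angle 1.126
scene 213 [ 0.693 -0.007  0.111] bar angle 1.136
t 26.6167 p [626.7  61.  124.6] rpy [ 3.1411e+00 -3.0000e-04  9.4550e-01] w 0.0001 F [-0.  -0.4  1.4]
```

apply_moves:
  linear:
    - [-0.057,0.009,0]
    - [-0.115,0.015,0]
    - [-0.173,0.018,0]
    - [-0.231,0.018,0]
    - [-0.288,0.015,0]
  delta_rot:
    - [0,0,0.024]
    - [0,0,0.048]
    - [0,0,0.072]
    - [0,0,0.095]
    - [0,0,0.119]

```text
clock: 27.03
position: [0.6116, 0.0377, 0.1245]
tool_rot: [3.141, -0.001, 0.698]
force: [2.6, 0.9, -0.2]
grip_width: -0.0
finger_force: 1.3
```

apply_moves:
  linear:
    - [-0.057,0.009,0]
    - [-0.115,0.015,0]
    - [-0.173,0.018,0]
    - [-0.231,0.018,0]
    - [-0.288,0.015,0]
  delta_rot:
    - [0,0,0.024]
    - [0,0,0.048]
    - [0,0,0.072]
    - [0,0,0.095]
    - [0,0,0.119]

```text
clock: 27.45
position: [0.5905, 0.0177, 0.1245]
tool_rot: [3.141, -0.001, 0.449]
force: [3.5, -0.1, -1.0]
grip_width: 0.0002
finger_force: 1.4
```

apply_moves:
  linear:
    - [-0.057,0.009,0]
    - [-0.115,0.015,0]
    - [-0.173,0.018,0]
    - [-0.231,0.018,0]
    - [-0.288,0.015,0]
  delta_rot:
    - [0,0,0.024]
    - [0,0,0.048]
    - [0,0,0.072]
    - [0,0,0.095]
    - [0,0,0.119]

```text
clock: 27.87
position: [0.5652, 0.0037, 0.1245]
tool_rot: [3.141, -0.001, 0.2]
force: [3.4, -1.8, 0.0]
grip_width: -0.0001
finger_force: 1.4
```

```bash
python3 bar.py; python3 plan.py; python3 - <<'E'
import numpy as np
for b in (.25,.1,.05,0):
    p=b-1.7436; print(b, 522.6+114*np.cos(p)-20.5*np.sin(p),111.3+114*np.sin(p)+20.5*np.cos(p),p+np.pi/2)
E
```

```text
side 268 [ 0.566 -0.094  0.112] bar angle 0.381
scene 156 [ 0.567 -0.088  0.111] bar angle 0.391
t 27.9667 p [564.5   3.8 124.4] rpy [ 3.1416e+00 -1.0000e-04  2.0010e-01] w -0.0 F [-0.6  0.2 -0.3]
0.25 551.8305909941145 -0.7795367144903576 0.07719632679489652
0.1 534.7534063108386 -3.88916926101894 -0.07280367320510339
0.05 528.9811587289905 -4.352629945347248 -0.12280367320510344
0 523.1929615735633 -4.527019285537506 -0.17280367320510348
```

apply_moves:
  linear:
    - [-0.057,0.009,0]
    - [-0.115,0.015,0]
    - [-0.173,0.018,0]
    - [-0.231,0.018,0]
    - [-0.288,0.015,0]
  delta_rot:
    - [0,0,0.024]
    - [0,0,0.048]
    - [0,0,0.072]
    - [0,0,0.095]
    - [0,0,0.119]

```text
clock: 28.38
position: [0.5373, -0.0031, 0.1244]
tool_rot: [-3.142, -0.001, -0.048]
force: [2.6, -1.8, 1.1]
grip_width: -0.0
finger_force: 1.3
```

apply_moves:
  linear:
    - [-0.023,0.004,0]
    - [-0.046,0.007,0]
    - [-0.069,0.01,0]
    - [-0.092,0.013,0]
    - [-0.115,0.015,0]
  delta_rot:
    - [0,0,0.01]
    - [0,0,0.02]
    - [0,0,0.029]
    - [0,0,0.038]
    - [0,0,0.048]

```text
clock: 28.8
position: [0.5253, -0.0041, 0.1242]
tool_rot: [-3.141, -0.0, -0.151]
force: [2.5, -0.3, 2.2]
grip_width: -0.0001
finger_force: 1.2
```

```bash
python3 plan.py 523.2,-4.5,124,-.173
```

```text
t 28.8 p [525.3  -4.1 124.2] rpy [-3.1414e+00 -2.0000e-04 -1.5060e-01] w -0.0001 F [ 2.5 -0.3  2.2]
523.2,-4.5,124,-.173 lin [-0.02   0.007  0.002] rot [-0.    -0.     0.011]
```

apply_moves:
  linear:
    - [-0.005,0.001,0]
    - [-0.01,0.002,0]
    - [-0.015,0.003,0]
    - [-0.02,0.004,0]
    - [-0.025,0.004,0]
  delta_rot:
    - [0,0,0.002]
    - [0,0,0.004]
    - [0,0,0.006]
    - [0,0,0.008]
    - [0,0,0.01]

```text
clock: 29.22
position: [0.5227, -0.0041, 0.1241]
tool_rot: [-3.141, -0.0, -0.171]
force: [1.8, -0.8, 0.7]
grip_width: 0.0002
finger_force: 1.1
```

```bash
python3 bar.py; python3 plan.py
```

```text
side 86 [ 0.493 -0.07   0.112] bar angle 0.01
scene 53 [ 0.494 -0.071  0.111] bar angle 0.018
t 29.3167 p [522.6  -4.2 124.1] rpy [ 3.1416e+00  2.0000e-04 -1.7100e-01] w -0.0003 F [ 2.  -0.5  1.3]
```

apply_moves:
  linear:
    - [-0.004,0,0]
    - [-0.008,0,0]
    - [-0.012,0,0]
    - [-0.016,0,0]
    - [-0.02,0,0]
  delta_rot:
    - [0,0,0]
    - [0,0,0]
    - [0,0,0]
    - [0,0,0]
    - [0,0,0]

```text
clock: 29.73
position: [0.5216, -0.0041, 0.1242]
tool_rot: [3.141, -0.002, -0.171]
force: [9.9, -1.1, -5.5]
grip_width: -0.0001
finger_force: 5.2
```

apply_moves:
  linear:
    - [-0.003,0,0]
    - [-0.006,0,0]
    - [-0.008,0,0]
    - [-0.008,0,0]
    - [-0.008,0,0]
  delta_rot:
    - [0,0,0]
    - [0,0,0]
    - [0,0,0]
    - [0,0,0]
    - [0,0,0]

```text
clock: 30.15
position: [0.5215, -0.0041, 0.1243]
tool_rot: [3.141, -0.003, -0.171]
force: [13.4, -2.6, -7.8]
grip_width: 0.0
finger_force: 6.8
```

apply_moves:
  linear:
    - [0.05,0,0]
    - [0.12,0,0]
    - [0.2,0,0]
    - [0.26,0,0]
    - [0.3,0,0]
  delta_rot:
    - [0,0,0]
    - [0,0,0]
    - [0,0,0]
    - [0,0,0]
    - [0,0,0]

```text
clock: 30.57
position: [0.5503, -0.0091, 0.124]
tool_rot: [3.141, 0.0, -0.171]
force: [-1.0, -0.6, 0.7]
grip_width: 0.0001
finger_force: 0.0
```

apply_moves:
  linear:
    - [0,0,-0.15]
    - [0,0,-0.35]
    - [0,0,-0.55]
    - [0,0,-0.75]
    - [0,0,-0.9]
  delta_rot:
    - [0,0,0]
    - [0,0,0]
    - [0,0,0]
    - [0,0,0]
    - [0,0,0]

```text
clock: 30.98
position: [0.5497, -0.0091, 0.2155]
tool_rot: [3.142, -0.0, -0.171]
force: [-0.9, -0.1, 0.4]
grip_width: 0.0004
finger_force: 0.0
```

apply_moves:
  linear:
    - [0.15,0,0]
    - [0.35,0,0]
    - [0.55,0,0]
    - [0.75,0,0]
    - [0.9,0,0]
  delta_rot:
    - [0,0,0]
    - [0,0,0]
    - [0,0,0]
    - [0,0,0]
    - [0,0,0]

```text
clock: 31.4
position: [0.6395, -0.0244, 0.2139]
tool_rot: [3.141, 0.0, -0.171]
force: [-0.2, -1.0, 0.5]
grip_width: 0.0003
finger_force: 0.0
```

```bash
python3 bar.py; python3 chk.py 90 104.5 e; python3 - <<'E'
from h import *
for n in("side","scene"):
    im,d=optics.grab_frame(n); W=cloud(n,d); X,Y,Z=np.moveaxis(W,-1,0)
    print(n);comps(W,(abs(X-.5)<.06)&(abs(Y)<.05)&(Z>.125)&(Z<.155),20)
E
python3 plan.py; python3 -c "
import cv2,numpy as np
a=cv2.imread('pics/eside.png');b=cv2.imread('pics/escene.png')
h=max(a.shape[0],b.shape[0]);c=[cv2.copyMakeBorder(x,0,h-x.shape[0],0,0,0) for x in (a,b)]
c=np.hstack(c);cv2.imwrite('pics/e.png',cv2.resize(c,None,fx=.72,fy=.72))"
```

```text
side 85 [ 0.491 -0.069  0.112] bar angle -0.001
scene 51 [ 0.494 -0.07   0.111] bar angle 0.015
side
[262 203  38  86 362] z 99.9 (array([517.5, -14.7]), array([ 43.7, 239.8]), 1.2869)
[261 206  21  68 214] z 100.7 (array([482.8,   3.9]), array([ 14.3, 192.6]), 1.3836)
scene
[301 211  97  34 726] z 95.9 (array([514.2,   1.3]), array([ 45.6, 251. ]), 1.3883)
side
[275 220   9  13  96] z 144.0 (array([502.5,  -3.4]), array([16.9, 17.3]), -0.6001)
scene
[344 205   8  12  85] z 139.6 (array([504.,   1.]), array([16.7, 19.1]), 0.356)
t 31.8 p [637.7 -23.9 214.2] rpy [-3.1413e+00  2.0000e-04 -1.7090e-01] w 0.0002 F [-1.4 -0.3 -0.3]
```

View pics/e.png

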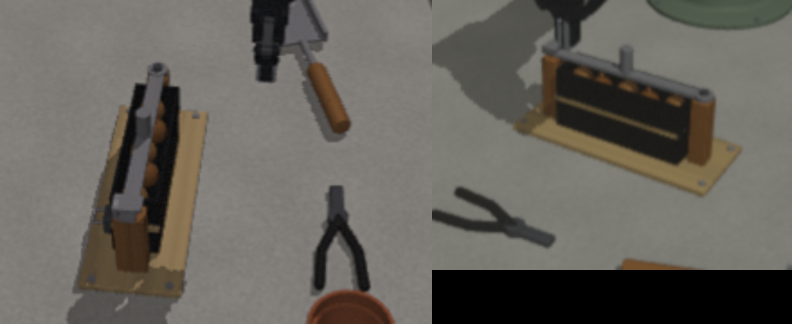

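The bar lies along the rack with its tip in the catch, the stack is square beneath it, and the robot is clear.

```bash
python3 -c "
from workcell import workorder
print(workorder.job_done())"
```

```text
the job is handed in; nothing more can be done
None
```

The job is handed in: the divider and tray are stacked squarely in the rack (the tray within about 2 mm of centre, the divider within about 3 mm before the tray went on), the bar measures within 0.02 rad of closed with its tip in the catch, and the arm is clear; no verdict was shown.

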